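Restock the socket tray and hold it up

ROBOT

A 7-joint arm with a two-finger parallel gripper is mounted at the origin on the work surface. World frame = base frame: x ahead of the robot, y to its left, z up, the work surface at z = 0. Lengths are in m, angles in rad, forces in N, time in s.
With the tool pointing down it reaches from about 0.425 to 0.825 m from the base axis. Payload 3.6 kg.
Tool frame: the origin (TCP) lies at the very end of the fingers, on their centre line; the grasp point (between the pads) lies grip_point_offset behind it (grip_point_offset is the distance from the TCP to the grasp point, in m); z points along the fingers, y is the direction in which the jaws open and shut (so a half turn about z gives the same grasp; the last joint's range is limited). The gripper opens to 93 mm and grips with 3 to 60 N. Pads are 15 mm wide; open, the fingers measure 128 mm over their backs; the gripper's body (75 mm by 188 mm) begins 65 mm behind the grasp point.
Start: joints at [1.242, 0.615, -0.013, 1.423, 0.008, 1.103, -0.04], TCP at [0.194, -0.62, 0.219] pointing down, gripper open.
Joint ranges: [-3.12, 3.12], [-0.3, 2.06], [-1.34, 1.32], [0.26, 2.42], [-1.36, 4.5], [0.01, 1.98], [-2.84, 2.84]. Speed limits (rad/s): [2.79, 2.79, 3.14, 3.14, 3.14, 3.14, 3.14].

INTERFACE

Orientations are given as a unit quaternion [w, x, y, z].
In Python, from cell import * gives the robot as it stands. Calls block until the motion is done:
- move_to(position, orientation): joint-space move of the TCP to a pose.
- line_to(position, rot=None, max_speed=0.15, max_force=None): straight line of the TCP; rot=None keeps the orientation; max_speed is the mean speed in m/s. With max_force (N) it stops when the force on the tool has changed by that much, and returns True; else False.
- set_joints(angles): joint-space move.
- open_gripper() and clamp(f_grip=None): open the fingers fully, or close them until they stop; f_grip is the grip in N (None keeps the last).
- sleep(seconds).
- inverse_kinematics(position, orientation): joint angles nearest the present ones, or None.
- observe(): the state.
- capture(name): name is "scene" or "top"; returns the picture (420x560x3 uint8, red, green, blue); there is no depth.
- camera_model(name): a dict with "intrinsics" (3x3 intrinsics, pixels), "R" (3x3) and "t" (3): a world point X has camera coordinates R X + t. Camera axes: x right, y down, z forward; pixel columns grow to the right and rows downward; lengths in m; the calibration is good to about 2 mm. A picture is of the moment at which its call begins. camera_model takes no time and is no camera call.
A pose or a line that the arm cannot do raises IKError and nothing moves.
- finish_job(): hands the job in, once; it reports no verdict.
Trained networks look in the newest picture that a camera, given by its name, has taken for a name from the list of things; names that differ only in an ending like _2 or _b are one class to them, and where a whole thing is asked for, a point or a joint stands for the part that bears it (a point fixed in the world has none). Each returns a list of dicts, best first, with "confidence" (0 to 1); they miss things now and then, are a little off and sometimes report something else, mostly with a low value. They report only what shows in the picture. A call takes as long as a camera call.
- look_for(camera, target): "location" ([x, y, z] in m, in the coordinates of the camera as it stood for that picture, good to about 4 mm: the middle of the surface that is visible of it).
- silhouettes(camera, target): "mask" (420x560 bool, what is visible of it).
- place_of(camera, target): "location" ([x, y, z] in m, in the coordinates of the camera as it stood for that picture, good to about 4 mm: a listed point, or the origin of a listed thing).
The state is a dict: "time_s": time; "joint_positions": joint angles; "joint_velocities": joint speeds; "joint_torque": joint torques, N m; "tool_pos": TCP position; "tcp_rot": TCP orientation; "ft_force": force on the tool from outside, world axes, zero at the start; "moment": the same for the moment, N m; "grip_width": opening from 0.0 (shut) to 1.0 (fully open).
Only numpy, scipy, OpenCV 4.12 (cv2) and the standard library are available. Lean on these libraries where they do the work, as an engineer would, in place of code of your own. Each camera call takes 0.05 s, during which the arm holds its last target.

TASK

Stand the two loose steel sockets in their matching empty nests of the red carry tray, wide socket in the wide nest and slim socket in the slim one, while the tray stands on the shelf. Then take the tray by its black grip bar, lift it at least 10 cm clear of the shelf, level and with all four sockets in it, and finish while holding it still in the air: do not put it down or let go. Leave the other things on the shelf where they are.

Things in the scene. Friction and masses are not known exactly. Their poses are not given: they have to be found in the camera images.
- tray: Loose red plastic carry tray, 120 (x) by 240 (y) by 30 mm high (z), about 0.32 kg, four round nests 16 mm deep in its top, two at each end, and a black grip bar across the middle. Origin: centre of its underside; z up. With four sockets in it, 0.6 to 0.9 kg, centre of mass within about 12 mm of the bar in plan.
- grip_bar (a point): Centre of the tray's black grip bar, 91 mm above the tray's underside. The bar is straight, runs along the tray's x, 90 mm long, 16 mm thick (tray y), 22 mm tall (its top 102 mm over the underside), flat-sided, on two posts 12 mm wide at x = +-39 mm; between the posts there is free space below it. Grip it at the middle, closing along tray y, firmly (60 N or more is good).
- nest_large (a point): Centre of the floor of the wide empty nest, 38 mm in diameter, 16 mm deep (floor 14 mm above the tray's underside, black), rim chamfered. At tray x +28, y -80 mm. For the wide loose socket.
- nest_small (a point): Centre of the floor of the slim empty nest, 28 mm in diameter, 16 mm deep (floor 14 mm above the tray's underside, black), rim chamfered. At tray x -28, y +80 mm. For the slim loose socket.
- large_socket: Loose bright steel wide socket, an upright plain cylinder of diameter 34 mm, 60 mm high, about 0.16 kg, standing on the shelf. Origin: centre of its underside. Has a dark mouth on top and a grey ring; put it in this way up.
- small_socket: Loose bright steel slim socket, an upright plain cylinder of diameter 24 mm, 60 mm high, about 0.08 kg, standing on the shelf. Origin: centre of its underside. Has a dark mouth on top and a grey ring; put it in this way up.
- nest_seated_a (a point): Centre of the floor of a 32 mm nest already filled, at tray x -28, y -80 mm, 14 mm above the underside.
- nest_seated_b (a point): Centre of the floor of a 32 mm nest already filled, at tray x +28, y +80 mm, 14 mm above the underside.
- seated_a: Dark steel socket, diameter 28 mm, 60 mm high, already standing in its tray nest (tray x -28, y -80 mm), to stay there. Origin: centre of its underside. Its top is 74 mm above the tray's underside.
- seated_b: Dark steel socket, diameter 28 mm, 60 mm high, already standing in its tray nest (tray x +28, y +80 mm), to stay there. Origin: centre of its underside.
- pump_can: Bystander: green metal pump can, 100 mm in diameter, 175 mm high, with a brass spout reaching 105 mm to its +y. Origin: centre of its underside.
- sprayer: Bystander: clear plastic sprayer bottle, 76 mm in diameter, 196 mm high, white head with an orange trigger lever. Origin: centre of its underside.
- wedge: Bystander: wooden wedge lying flat, 130 by 45 mm, up to 40 mm high. Origin: centre of its underside.
- cup: Bystander: aluminium cup, 76 mm in diameter, 85 mm high. Origin: centre of its underside.
- case: Fixed grey socket case, 170 by 300 mm, 50 mm high, its open lid standing to about 225 mm on its far side (the robot's right). Origin: centre of its underside.

How it is judged:
On the way, in this order (a step that is already met when the one before it is completed fails the run):
1. both loose sockets stand fully down in their own nests, with the tray standing on the shelf (distance between large_socket and nest_large below 0.006 m and distance between small_socket and nest_small below 0.006 m and distance between seated_a and nest_seated_a below 0.006 m and distance between seated_b and nest_seated_b below 0.006 m and height (world z) of tray below 0.008 m and angle between tray's own z axis and vertical below 0.06 rad and contact force between the fingers and large_socket below 0.2 N and contact force between the fingers and small_socket below 0.2 N), for 0.2 s.
2. the tray is carried clear of the shelf, level, with all four sockets (distance between large_socket and nest_large below 0.006 m and distance between small_socket and nest_small below 0.006 m and distance between seated_a and nest_seated_a below 0.006 m and distance between seated_b and nest_seated_b below 0.006 m and height (world z) of tray above 0.06 m and angle between tray's own z axis and vertical below 0.15 rad), for 0.3 s.
At the end, for the whole second after the job is handed in: The fingers hold the tray by contact, its underside origin more than 90 mm above the shelf, within 0.12 rad of level, still (under 20 mm/s and 0.15 rad/s), resting on nothing else, and all four sockets are within 6 mm of the floor centres of their own nests (distance between large_socket and nest_large below 0.006 m and distance between small_socket and nest_small below 0.006 m and distance between seated_a and nest_seated_a below 0.006 m and distance between seated_b and nest_seated_b below 0.006 m and height (world z) of tray above 0.09 m and angle between tray's own z axis and vertical below 0.12 rad and linear speed of tray below 0.02 m/s and angular speed of tray below 0.15 rad/s and contact force between the fingers and tray above 3 N and contact force between tray and pump_can below 0.2 N and contact force between tray and sprayer below 0.2 N and contact force between tray and wedge below 0.2 N and contact force between tray and cup below 0.2 N and contact force between tray and case below 0.2 N); the arm keeps its last pose, push and grip.
It fails at once if a bystander is pushed more than 30 mm or tipped over (distance of any of pump_can, sprayer, wedge, cup from where it was at the start of the episode above 0.03 m or angle between any of pump_can, sprayer, wedge, cup's own z axis and vertical above 0.4 rad).
It fails at once if the tray is tipped more than 0.35 rad (angle between tray's own z axis and vertical above 0.35 rad).
It also fails if it takes over 64 s, if anything falls off the work surface, if the arm or the gripper's body presses on something with over 40 N, if the wrist force passes 120 N, or if a joint passes its speed limit or range.

## Working session

There is one attempt and no reset: what is moved stays moved. The work goes in short steps, each a Python script; the robot and the scene stay as the last script left them, time stands still between calls to the robot, and variables do not carry over. Pictures are saved under pics/ and viewed, and the job is handed in when it is done.

```bash
ls; mkdir -p pics; python3 - <<'E'
from cell import *
import cv2, numpy as np
s=observe(); print(s)
try: print(grip_point_offset)
except Exception as e: print(e)
for n in("scene","top"):
    im=capture(n); cv2.imwrite(f"pics/{n}0.png",im[:,:,::-1]); m=camera_model(n)
    R=np.array(m["R"]);t=np.array(m["t"]); print(n,m, "campos",-R.T@t)
    for k in ["tray","grip_bar","nest_large","nest_small","large_socket","small_socket","seated_a","nest_seated_a","pump_can","sprayer","wedge","cup","case"]:
        for d in place_of(n,k)[:3]:
            print(n,k,round(d["confidence"],2),np.round(R.T@(np.array(d["location"])-t),4))
print(observe()["time_s"])
E
```

```text
pics
{'time_s': 0.0, 'joint_positions': array([ 1.24150271,  0.61587453, -0.01260842,  1.42488515,  0.00811225,
        1.10336798, -0.04039654]), 'joint_velocities': array([-0.0007525 , -0.00118289, -0.00057336,  0.00110409,  0.00015986,
        0.00205616,  0.00109157]), 'joint_torque': array([ 9.23795551e-05, -4.58937979e+01,  2.09200792e-01, -1.65743047e+01,
       -6.10795431e-02,  2.05180765e-02,  2.14430447e-04]), 'tool_pos': array([ 0.19359156, -0.61968646,  0.21751474]), 'tcp_rot': array([-1.22406101e-03,  9.88555417e-01,  1.50853057e-01, -2.12018816e-04]), 'ft_force': array([-0.2415176 , -0.15162329, -0.47932303]), 'moment': array([-0.02239348,  0.02380376,  0.00241364]), 'grip_width': 0.9981700036545867}
0.0188
scene {'intrinsics': array([[449.31975794,   0.        , 274.22850388],
       [  0.        , 449.31975794, 208.99027547],
       [  0.        ,   0.        ,   1.        ]]), 'R': array([[ 0.61651711,  0.78717749, -0.01607041],
       [ 0.47591472, -0.38884108, -0.78886487],
       [-0.62722551,  0.47870055, -0.61435653]]), 't': array([-0.31030518, -0.19994587,  1.
[... 1372 characters left out ...]
 0.6055 -0.0122  0.0108]
top nest_large 0.44 [0.5047 0.1241 0.0159]
top nest_small 0.68 [0.5054 0.1261 0.0156]
top large_socket 0.37 [ 0.4475 -0.2272  0.002 ]
top small_socket 0.62 [ 6.243e-01 -2.196e-01 -2.000e-04]
top seated_a 0.64 [0.5589 0.1392 0.0151]
top seated_a 0.48 [ 0.6221 -0.2161 -0.001 ]
top seated_a 0.47 [ 0.5507 -0.0307  0.0151]
top nest_seated_a 0.67 [0.5588 0.1444 0.0141]
top nest_seated_a 0.6 [ 0.5538 -0.0284  0.0154]
top pump_can 0.8 [0.3862 0.5115 0.001 ]
top pump_can 0.15 [ 0.6073 -0.0103  0.0112]
top sprayer 0.79 [0.5696 0.4613 0.0019]
top wedge 0.64 [ 7.577e-01 -8.180e-02  2.000e-04]
top cup 0.76 [0.6927 0.3362 0.0027]
top case 0.8 [ 5.205e-01 -5.235e-01 -1.000e-04]
1.4
```

View pics/scene0.png

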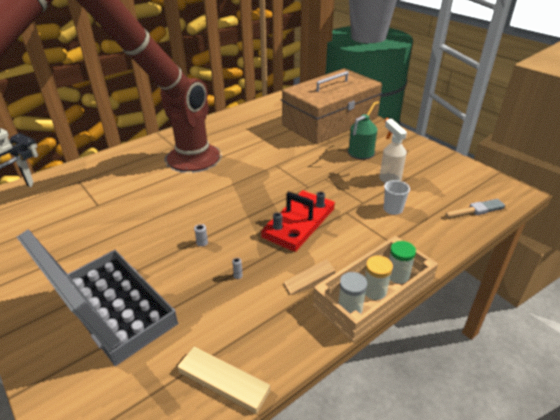

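View pics/top0.png

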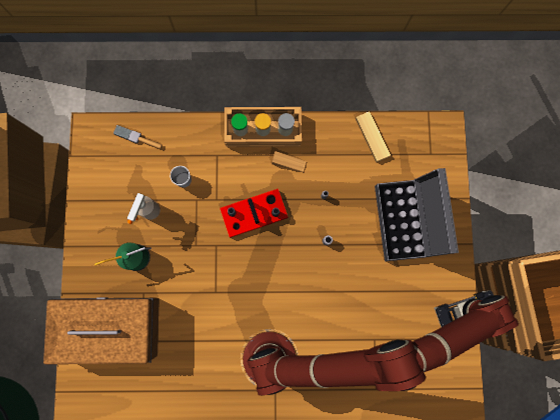

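The tray shows at about (253,213) in top and (298,220) in scene. The wide socket is at top (328,240), the slim one at (325,195). The arm covers none of them. Next I'll average more readings and check them against the masks.

```bash
cat > h.py <<'E'
from cell import *
import cv2, numpy as np
from scipy.optimize import least_squares
def w(n,p):
    m=camera_model(n);R=np.array(m["R"]);t=np.array(m["t"]);return R.T@(np.array(p)-t)
def proj(n,X):
    m=camera_model(n);X=np.atleast_2d(X);c=X@np.array(m["R"]).T+np.array(m["t"]);p=c@np.array(m["intrinsics"]).T
    return p[:,:2]/p[:,2:]
def q(psi): # tool down, tool y axis at angle psi (world): R=Rz(a)*Rx(pi): y axis=(sin a,-cos a)
    a=psi+np.pi/2
    while a>np.pi/2+1e-6:a-=np.pi
    return np.array([0,np.cos(a/2),np.sin(a/2),0])
E
python3 - <<'E'
from h import *
from collections import defaultdict
A=defaultdict(list); 
for n in("scene","top"):
  for i in range(4):
    capture(n)
    for k,c in [("nest_large",(.606,-.012)),("nest_small",(.504,.123)),("grip_bar",(.556,.058)),("large_socket",(.445,-.226)),("small_socket",(.624,-.22))]:
        for d in place_of(n,k):
            p=w(n,d["location"])
            if np.hypot(*(p[:2]-c))<.02: A[n,k].append(p);break
for k,v in A.items(): print(k,len(v),np.round(np.mean(v,0),4),np.round(np.std(v,0),4))
im=capture("top")
for k in("tray","large_socket","small_socket"):
    for d in silhouettes("top",k): m=d["mask"]; ys,xs=np.nonzero(m); print(k,d["confidence"],m.sum(),xs.mean(),ys.mean())
im=im[150:260,200:350]; cv2.imwrite("pics/topz.png",cv2.resize(im[:,:,::-1],None,fx=5,fy=5,interpolation=cv2.INTER_CUBIC))
im=capture("scene")
for k in("tray","large_socket","small_socket"):
    for d in silhouettes("scene",k): m=d["mask"]; ys,xs=np.nonzero(m); print(k,d["confidence"],m.sum(),xs.mean(),ys.mean())
im=im[180:290,185:345]; cv2.imwrite("pics/scenez.png",cv2.resize(im[:,:,::-1],None,fx=5,fy=5,interpolation=cv2.INTER_CUBIC))
print(observe()["time_s"])
E
```

```text
('scene', 'nest_large') 4 [ 0.6058 -0.014   0.0127] [0.001  0.0018 0.0014]
('scene', 'nest_small') 4 [0.5025 0.1204 0.0116] [0.0016 0.0013 0.0013]
('scene', 'grip_bar') 4 [0.556  0.0587 0.0888] [0.0011 0.0011 0.0017]
('scene', 'large_socket') 4 [ 0.4441 -0.2282 -0.0005] [0.0007 0.0008 0.0013]
('scene', 'small_socket') 3 [ 0.6224 -0.2193  0.0017] [0.0005 0.0003 0.001 ]
('top', 'nest_large') 4 [ 0.6066 -0.0121  0.0147] [0.0015 0.0015 0.0005]
('top', 'nest_small') 4 [0.5062 0.1237 0.0143] [0.0012 0.0007 0.0009]
('top', 'grip_bar') 4 [0.5573 0.0588 0.0907] [0.001  0.0008 0.001 ]
('top', 'large_socket') 4 [ 0.4466 -0.2264  0.0039] [0.001  0.0014 0.0006]
('top', 'small_socket') 4 [ 6.236e-01 -2.201e-01  1.000e-04] [0.0014 0.0016 0.0018]
tray 0.76 1971 253.19685438863522 212.56925418569253
large_socket 0.41 56 327.48214285714283 239.35714285714286
small_socket 0.43 62 324.64516129032256 194.80645161290323
tray 0.68 2367 297.9121250528095 219.47908745247148
large_socket 0.7 272 200.55514705882354 234.44117647058823
large_socket 0.42 137 276.94160583941607 221.43795620437956
small_socket 0.64 175 237.34285714285716 267.7371428571429
4.2
```

View pics/topz.png

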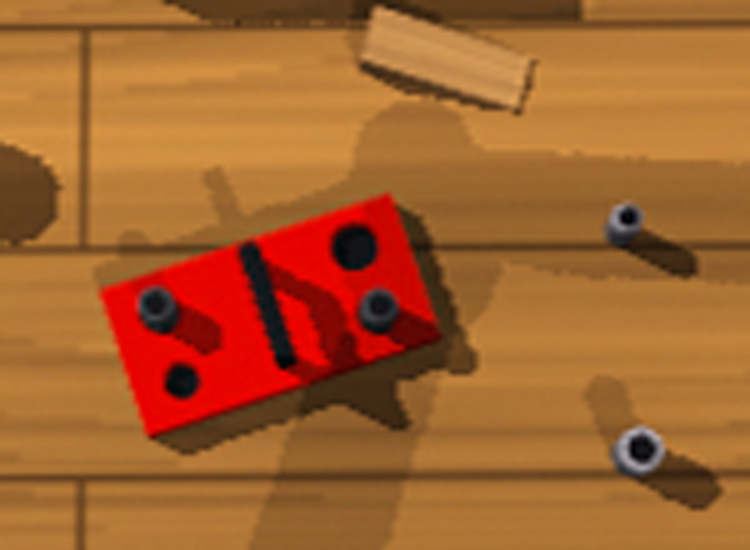

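View pics/scenez.png

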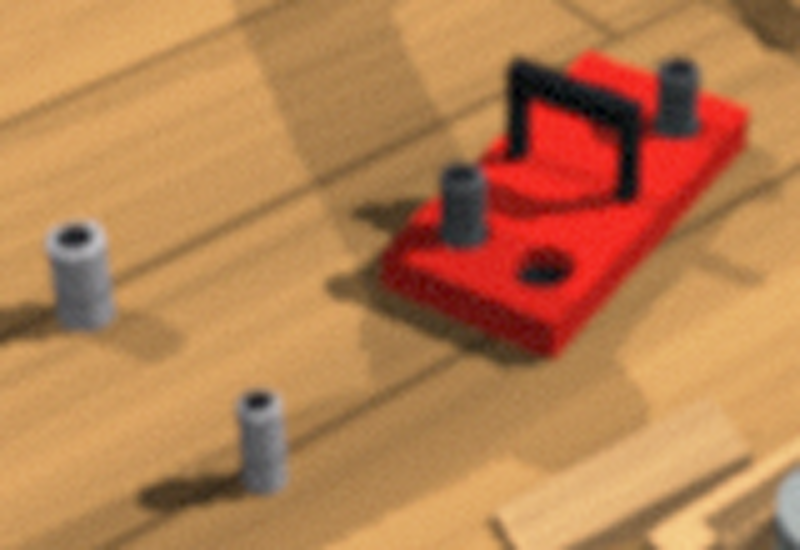

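```bash
cat >> h.py <<'E'
def redmask(im):
    r,g,b=[im[...,i].astype(int) for i in range(3)]
    return ((r>70)&(g<r*.35)&(b<r*.35)).astype(np.uint8)
def fit_tray(n,im,x0):
    m=redmask(im)
    pc=proj(n,[[x0[0],x0[1],.03]])[0]
    k,l,st,c=cv2.connectedComponentsWithStats(m)
    i=max(range(1,k),key=lambda j:st[j,4] if np.hypot(*(c[j]-pc))<25 else 0)
    cs,_=cv2.findContours((l==i).astype(np.uint8),cv2.RETR_EXTERNAL,cv2.CHAIN_APPROX_NONE)
    ct=max(cs,key=len)[:,0].astype(float)
    B=np.array([[sx*.06,sy*.12,z] for sx in(-1,1) for sy in(-1,1) for z in(0,.03)])
    def res(v):
        cc,s=np.cos(v[2]),np.sin(v[2])
        P=B@np.array([[cc,-s,0],[s,cc,0],[0,0,1]]).T+[v[0],v[1],0]
        h=cv2.convexHull(proj(n,P).astype(np.float32))
        return [cv2.pointPolygonTest(h,tuple(map(float,p)),True)-.5 for p in ct]
    r=least_squares(res,x0,loss="soft_l1",f_scale=.5,diff_step=1e-4,x_scale=[.01,.01,.05])
    return r.x,np.std(r.fun),len(ct)
E
python3 - <<'E'
from h import *
for n in("top","scene"):
    im=cv2.imread(f"pics/{n}0.png")[:,:,::-1]; print(n,*fit_tray(n,im,[.5555,.057,.305]))
    print(proj(n,[[.445,-.227,.06],[.623,-.2197,.06],[.606,-.0125,.03],[.505,.122,.03]]))
E
```

```text
top [0.55711796 0.05671013 0.32799245] 0.34475372360775197 171
[[328.29703492 239.59417621]
 [325.25129328 193.37687197]
 [271.28519829 199.40071753]
 [236.6514614  225.36281515]]
scene [0.55698433 0.05329527 0.34703779] 4.677771895066547 274
[[199.16759323 227.36178682]
 [236.18452704 260.15228859]
 [292.39027526 232.8665657 ]
 [304.39828425 199.39690019]]
```

```bash
sed -i 's|    B=np.array(\[\[sx|    hp=cv2.convexHull(ct.astype(np.float32)); ct=np.array([p for p in ct if cv2.pointPolygonTest(hp,tuple(map(float,p)),True)<1.2])\n    B=np.array([[sx|' h.py
python3 - <<'E'
from h import *
for n in("top","scene"):
    im=cv2.imread(f"pics/{n}0.png")[:,:,::-1]
    for th in(.3,.33): print(n,*fit_tray(n,im,[.5555,.057,th]))
    v,_,_=fit_tray(n,im,[.5567,.057,.32])
    vis=cv2.resize(im[:,:,::-1],None,fx=8,fy=8,interpolation=cv2.INTER_CUBIC)
    for v,col in((v,(255,255,0)),([.5567,.057,.325],(0,255,0))):
        c,s=np.cos(v[2]),np.sin(v[2])
        T=lambda a:[v[0]+c*a[0]-s*a[1],v[1]+s*a[0]+c*a[1],a[2]]
        L=[[(-.06,-.12,.03),(.06,-.12,.03),(.06,.12,.03),(-.06,.12,.03)]]
        for cx,cy,r,z in((.028,-.08,.019,.03),(-.028,.08,.014,.03),(-.028,-.08,.014,.074),(.028,.08,.014,.074)):
            L.append([(cx+r*np.cos(t),cy+r*np.sin(t),z) for t in np.linspace(0,6.28,40)])
        for l in L: cv2.polylines(vis,[np.int32((proj(n,[T(a) for a in l])+.5)*8)],True,col,1)
    p=proj(n,[.557,.057,.03])[0]*8; x,y=int(p[0]),int(p[1])
    cv2.imwrite(f"pics/ov_{n}.png",vis[y-280:y+280,x-360:x+360])
E
```

```text
top [0.55703705 0.05664572 0.32641135] 0.32354027367003474 168
top [0.55703733 0.0566439  0.32642504] 0.32353875276662786 168
scene [0.55232769 0.05741744 0.32872119] 0.4329722777844861 132
scene [0.55232464 0.05742719 0.32879608] 0.43348997206298406 132
```

View pics/ov_top.png

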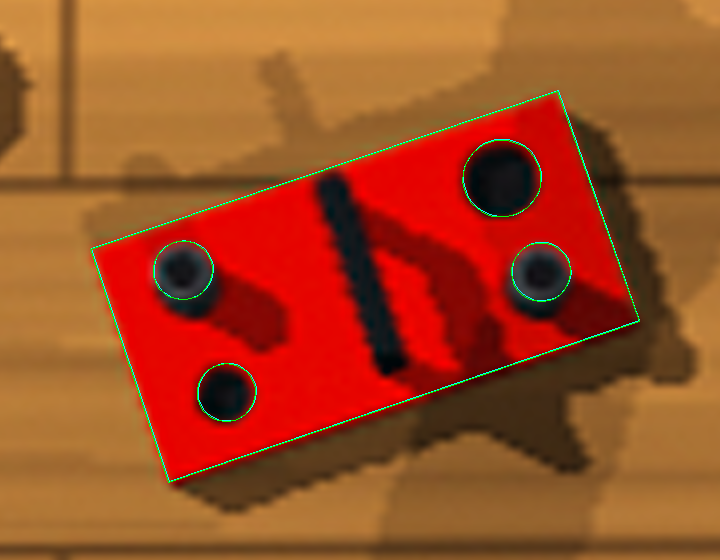

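View pics/ov_scene.png

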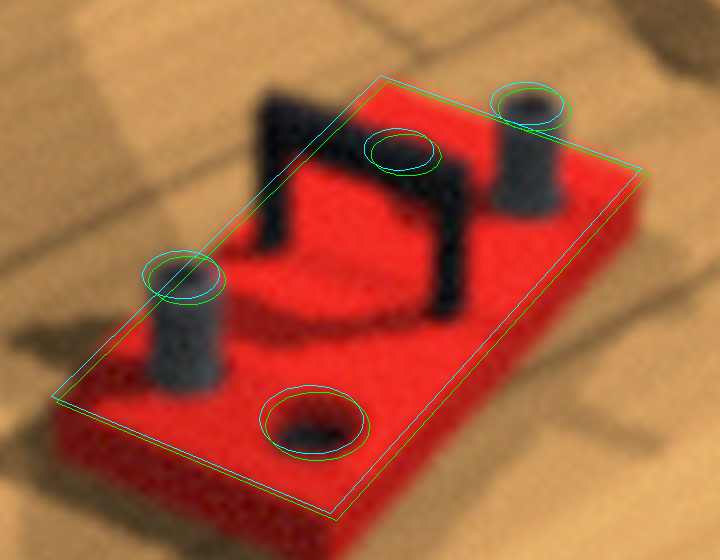

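```bash
python3 - <<'E'
from h import *
ims=cv2.imread("pics/top0.png")[:,:,::-1].astype(float)
# mouth centroid, top
m=camera_model("top");R=np.array(m["R"]);t=np.array(m["t"]);K=np.array(m["intrinsics"])
def back(u,z):
    d=R.T@np.linalg.inv(K)@[u[0],u[1],1]; o=-R.T@t; return o+d*(z-o[2])/d[2]
for nm,X,z in(("L",[.445,-.227,.06],.06),("S",[.623,-.2197,.06],.06)):
    p=proj("top",[X])[0]; x,y=np.round(p).astype(int); g=ims[y-4:y+5,x-4:x+5].mean(2); print(np.int32(g))
    wt=np.clip(100-g,0,None); yy,xx=np.mgrid[y-4:y+5,x-4:x+5]; k=np.hypot(xx-p[0],yy-p[1])<3; wt=wt*k
    u=[(wt*xx).sum()/wt.sum(),(wt*yy).sum()/wt.sum()]; print(nm,u,back(u,z),back(u,.055))
th=.3265
for P in([.445,-.227],[.623,-.2197],[.609,-.010],[.505,.124],[.557,.057]):
  for deg in (60,150,90):
    for z in(.03,.2):
      psi=th+np.radians(deg)
      for a in (0,np.pi):
        b=psi+np.pi/2+a; b=(b+np.pi)%(2*np.pi)-np.pi
        j=inverse_kinematics(np.array([*P,z]),np.array([0,np.cos(b/2),np.sin(b/2),0])); print(P,deg,z,round(b,2),None if j is None else np.round(j,2))
E
```

```text
[[101 146 177 158 127 164 159 112 101]
 [136 155 100  61  46  73 142 170 131]
 [162 143  26  16  18  18  80 133 134]
 [147 111  13  22  23  19  24 108 143]
 [157 133  12  19  22  19  30 116 134]
 [149 151  59  14  17  15  85 131  98]
 [104 154 159  99  64  86 118 123  67]
 [ 54  97 130 152 162 146 115  70  52]
 [ 49  52  63  86  90  69  52  35  36]]
L [np.float64(327.86423841059604), np.float64(239.36051324503313)] [ 0.44589704 -0.22538215  0.06      ] [ 0.44634687 -0.22601727  0.055     ]
[[ 97  96  96  95  96  97  96  97  97]
 [ 92  91  90 107 117 106  97  93  94]
 [ 90 110 142 133  78  81 101  95  94]
 [ 95 124 123  59  25  27  75 106  96]
 [101 136 122  11  13  11  59 101  98]
 [ 95 133 134  48   9  25  67 100 101]
 [ 89  95 124 133  96  91  88  82 105]
 [ 80  60  71  76  64  59  51  50  57]
 [ 74  46  41  38  36  37  39  45  43]]
S [np.float64(325.341935483871), np.float64(193.32688172043012)] [ 0.62319324 -0.22005304  0.06      ] [ 0.62413448 -0.22067339  0.055     ]
[0.445, -0.227] 60 0.03 2.94 [ 0.76  0.72 -0.51  2.03  0.66  0.56  1.16]
[0.445, -0.227] 60 0.03 -0.2 [ 0.39  0.
[... 3553 characters left out ...]
 2.94 [ 0.35  0.6  -0.79  1.7   0.48  1.05  0.77]
[0.557, 0.057] 60 0.2 -0.2 [-0.02  0.5  -0.18  1.71  0.11  0.94 -2.01]
[0.557, 0.057] 150 0.03 -1.77 [ 0.49  1.04 -1.15  1.85  1.11  1.08  1.82]
[0.557, 0.057] 150 0.03 1.37 [ 0.02  0.74 -0.25  1.86  0.31  0.58 -0.63]
[0.557, 0.057] 150 0.2 -1.77 [ 0.51  0.74 -1.15  1.7   0.73  1.2   2.12]
[0.557, 0.057] 150 0.2 1.37 [ 0.16  0.53 -0.46  1.71  0.28  0.97 -0.61]
[0.557, 0.057] 90 0.03 -2.82 [ 0.41  0.94 -0.96  1.85  0.99  0.92  0.87]
[0.557, 0.057] 90 0.03 0.33 [-0.12  0.73 -0.03  1.87  0.04  0.55 -1.42]
[0.557, 0.057] 90 0.2 -2.82 [ 0.51  0.74 -1.15  1.7   0.73  1.2   1.07]
[0.557, 0.057] 90 0.2 0.33 [ 0.04  0.51 -0.28  1.71  0.17  0.95 -1.55]
```

```bash
cat >> h.py <<'E'
TH=.3265
QG=q(TH+np.radians(60)); QC=q(TH+np.radians(150)); QB=q(TH+np.radians(90))
def st(tag):
    s=observe(); print(tag,round(s["time_s"],2),np.round(s["tool_pos"],4),"gw",round(s["grip_width"],4),"F",np.round(s["ft_force"],2),flush=True); return s
def center_pick(P):
    line_to([*P,.015],max_speed=.25,max_force=15)
    st("down"); clamp(5); st("c1"); open_gripper(); 
    line_to([*P,.015],rot=QG,max_speed=.2); st("rot"); clamp(5); st("c2"); open_gripper()
    line_to([*P,.029],max_speed=.1); clamp(25); st("c3")
E
python3 - <<'E'
from h import *
p=observe()["tool_pos"]; P=[.446,-.2257]
line_to([p[0],p[1],.34],max_speed=.3); st("up")
move_to([*P,.2],QC); st("over")
line_to([*P,.1],max_speed=.3)
cv2.imwrite("pics/s1.png",capture("scene")[:,:,::-1])
E
```

```text
up 4.76 [ 0.1938 -0.6204  0.3405] gw 0.998 F [ 0.76  1.24 -0.79]
over 6.54 [ 0.4459 -0.2274  0.2002] gw 0.9984 F [ 0.6  -0.87  0.02]
```

View pics/s1.png

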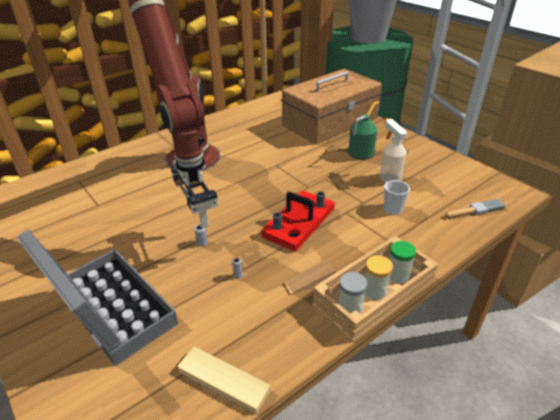

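The gripper is right above the wide socket, at scene (201,235). I'll centre it and pick it up.

```bash
python3 - <<'E'
from h import *
center_pick([.446,-.2257])
line_to([.446,-.2257,.06],max_speed=.15); st("lift")
cv2.imwrite("pics/s2.png",capture("scene")[150:290,130:316,::-1].repeat(4,0).repeat(4,1))
E
```

```text
down 7.57 [ 0.4474 -0.2263  0.0164] gw 1.0022 F [-0.31  0.46  0.19]
c1 8.52 [ 0.4451 -0.2256  0.0149] gw 0.3638 F [-1.42  1.2   1.72]
rot 11.29 [ 0.446  -0.2257  0.015 ] gw 0.9995 F [ 0.65 -0.31  0.47]
c2 12.24 [ 0.446  -0.2258  0.015 ] gw 0.3647 F [0.79 0.69 0.84]
c3 14.55 [ 0.446  -0.2258  0.029 ] gw 0.362 F [ 0.35  0.6  -0.64]
lift 14.91 [ 0.4462 -0.2257  0.0601] gw 0.3598 F [-0.17  0.01 -1.79]
```

View pics/s2.png

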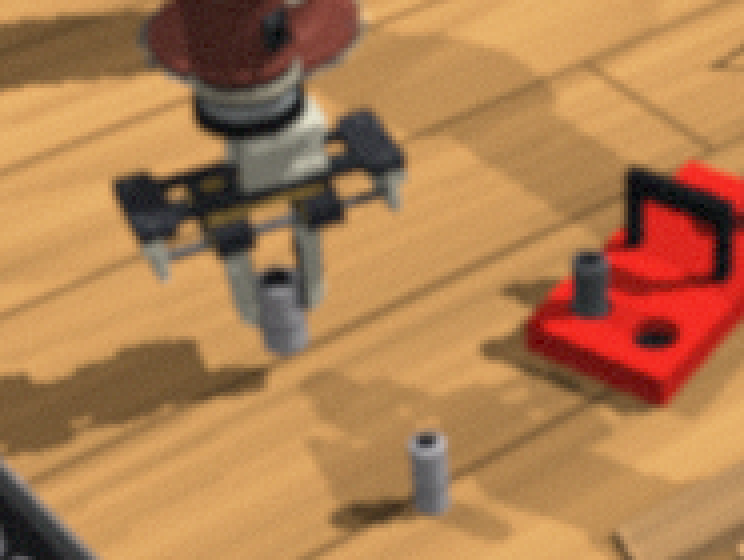

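```bash
python3 - <<'E'
from h import *
p=proj("scene",[[.446,-.2257,.091],[.446,-.2257,.031]]);print((p-[130,150])*4+2)
p=proj("scene",[[.6235,-.2202,.06],[.6235,-.2202,0]]);print((p-[130,150])*4+2)
E
```

```text
[[275.78601688 277.9417615 ]
 [285.65006224 341.82978945]]
[[426.53715955 443.36237718]
 [432.56749771 506.94701178]]
```

The wide socket is held upright, and its mouth matches the projection to under 0.5 px. Its true position also agrees with the top-camera estimate. Next I'll take it over the wide nest.

```bash
cat >> h.py <<'E'
def nest(v,a):
    c,s=np.cos(v[2]),np.sin(v[2]); return np.array([v[0]+c*a[0]-s*a[1],v[1]+s*a[0]+c*a[1]])
TR=[.557,.0567,.3265]
E
python3 - <<'E'
from h import *
N=nest(TR,(.028,-.08)); print(N)
line_to([.446,-.2257,.18],max_speed=.35)
line_to([*N,.16],max_speed=.35); line_to([*N,.079],max_speed=.2); st("hover")
p=observe()["tool_pos"]
for n in("scene","top"):
    im=capture(n); c=proj(n,[[*N,.05]])[0].astype(int); x,y=c
    vis=cv2.resize(im[y-45:y+45,x-60:x+60,::-1],None,fx=6,fy=6,interpolation=cv2.INTER_CUBIC)
    for z,r,col in((.03,.019,(0,255,0)),(.05,.017,(255,255,0)),(.11,.017,(255,255,0))):
        pts=proj(n,[[N[0]+r*np.cos(t),N[1]+r*np.sin(t),z] for t in np.linspace(0,6.28,40)])
        cv2.polylines(vis,[np.int32((pts-[x-60,y-45]+.5)*6)],True,col,1)
    cv2.imwrite(f"pics/h_{n}.png",vis)
E
```

```text
[ 0.60917917 -0.01009322]
hover 16.93 [ 0.6094 -0.012   0.0799] gw 0.3567 F [ 0.75 -0.75 -1.62]
```

View pics/h_scene.png

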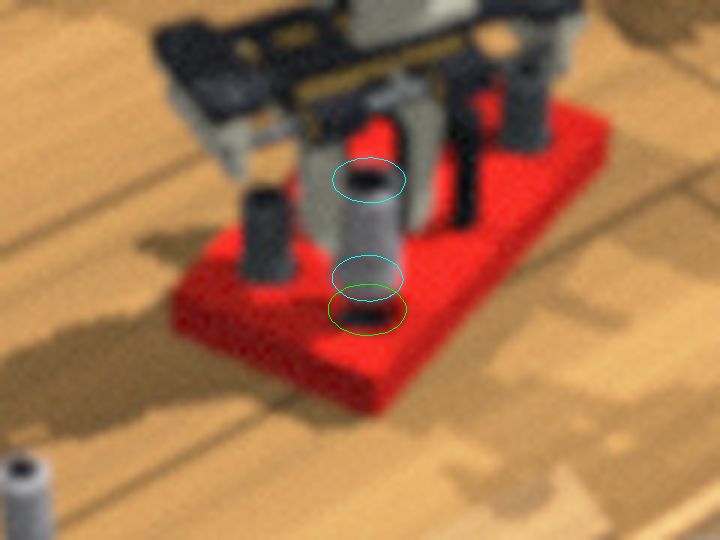

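View pics/h_top.png

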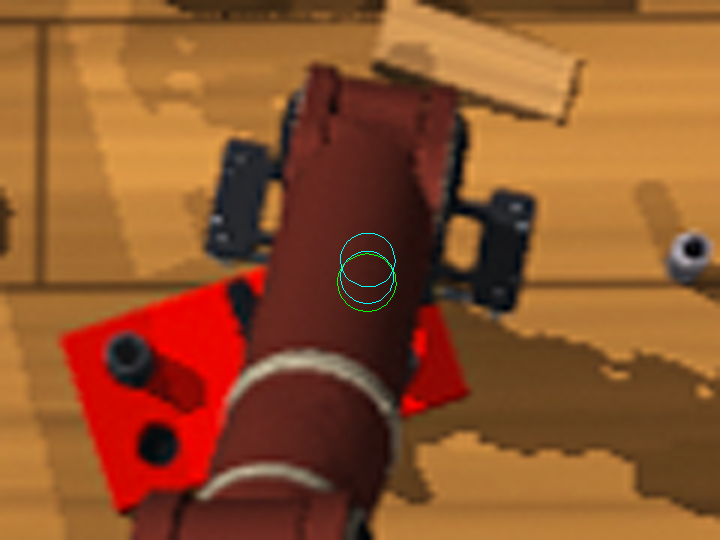

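```bash
python3 - <<'E'
from h import *
N=nest(TR,(.028,-.08))
line_to([*N,.062],max_speed=.1); sleep(.2); st("pre")
print(line_to([*N,.0425],max_speed=.04,max_force=8)); st("in")
n="scene"; im=capture(n); x,y=proj(n,[[*N,.05]])[0].astype(int)
cv2.imwrite("pics/in1.png",cv2.resize(im[y-45:y+45,x-60:x+60,::-1],None,fx=6,fy=6,interpolation=cv2.INTER_CUBIC))
E
```

```text
pre 17.55 [ 0.6097 -0.0101  0.0626] gw 0.3575 F [ 0.08 -0.27 -0.84]
True
in 17.82 [ 0.6099 -0.0102  0.0583] gw 0.36 F [-1.   -0.31  4.54]
```

View pics/in1.png

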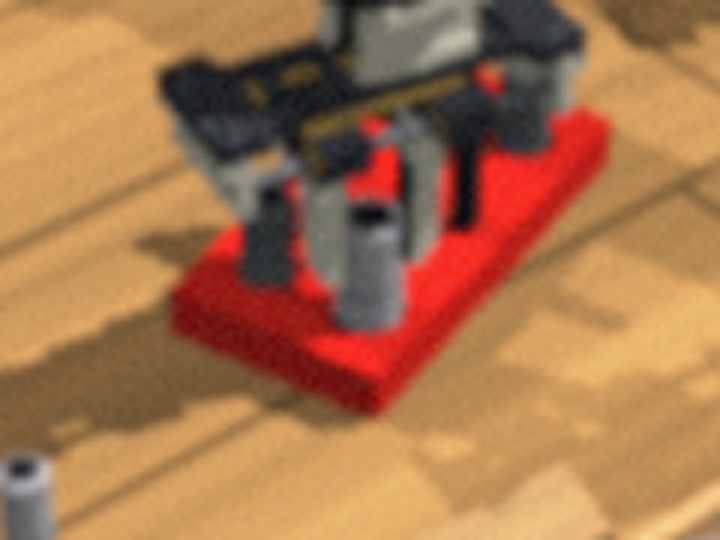

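The rim stopped it at 29 mm, and the push-back is toward -x. The scene-camera estimates were also lower in x, so I'll search with small offsets, -x first.

```bash
cat >> h.py <<'E'
def search(N,offs,z0=.0615,zg=.0425,zok=.050,f=8):
    for dx,dy in offs:
        M=[N[0]+dx*1e-3,N[1]+dy*1e-3]
        line_to([*M,z0],max_speed=.08); sleep(.1)
        h=line_to([*M,zg],max_speed=.05,max_force=f); s=st(f"try {dx},{dy} {h}")
        if s["tool_pos"][2]<zok: return M
        if s["time_s"]>40: break
E
python3 - <<'E'
from h import *
N=nest(TR,(.028,-.08))
print(search(N,[(-2.5,0),(-2.5,-2)]))
E
```

```text
try -2.5,0 True 18.63 [ 0.6063 -0.01    0.0425] gw 0.3619 F [-0.56  0.26  3.89]
[np.float64(0.606679171699946), np.float64(-0.010093218523346839)]
```

```bash
python3 - <<'E'
from h import *
p=observe()["tool_pos"]
open_gripper(); st("open"); line_to([.6067,-.0101,.19],max_speed=.3)
S=[.6235,-.2202]
move_to([*S,.19],QC); st("over")
for n in("scene","top"):
    im=capture(n); x,y=proj(n,[[.557,.057,.05]])[0].astype(int)
    cv2.imwrite(f"pics/p1_{n}.png",cv2.resize(im[y-45:y+45,x-60:x+60,::-1],None,fx=6,fy=6,interpolation=cv2.INTER_CUBIC))
    print(fit_tray(n,im,[.555,.057,.325]))
    for k in("large_socket","nest_small"):
        for d in place_of(n,k)[:2]: print(n,k,round(d["confidence"],2),np.round(w(n,d["location"]),4))
E
```

```text
open 19.7 [ 0.6057 -0.0099  0.0422] gw 1.0009 F [-0.69  0.05  0.34]
over 21.8 [ 0.6234 -0.2191  0.1891] gw 1.0007 F [ 0.05  0.73 -0.9 ]
(array([0.55199952, 0.05865393, 0.33564405]), np.float64(0.4482074976102444), 133)
scene large_socket 0.73 [0.4989 0.1194 0.0078]
scene large_socket 0.65 [ 0.6075 -0.0117  0.0141]
scene nest_small 0.81 [0.4983 0.1174 0.014 ]
scene nest_small 0.4 [ 0.5543 -0.0289  0.0116]
(array([0.55675504, 0.05676307, 0.32208677]), np.float64(0.2894519687141454), 171)
top large_socket 0.67 [ 0.5226 -0.5205 -0.0018]
top large_socket 0.64 [ 0.6093 -0.0117  0.0134]
top nest_small 0.55 [0.5044 0.125  0.0144]
```

View pics/p1_scene.png

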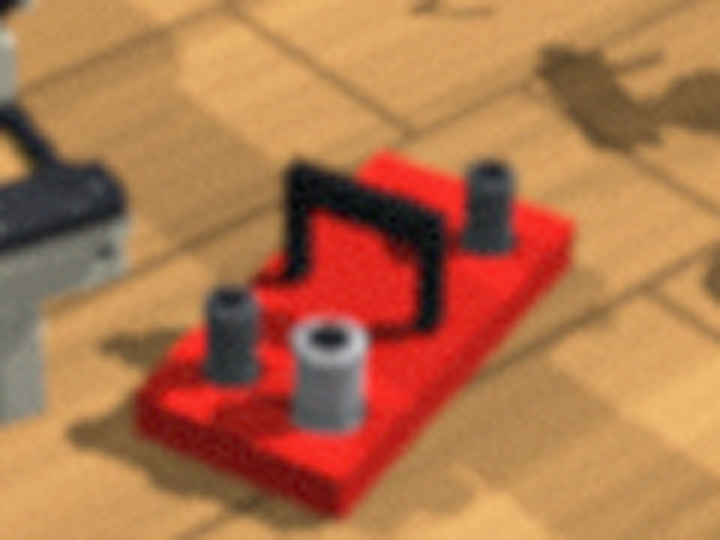

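View pics/p1_top.png

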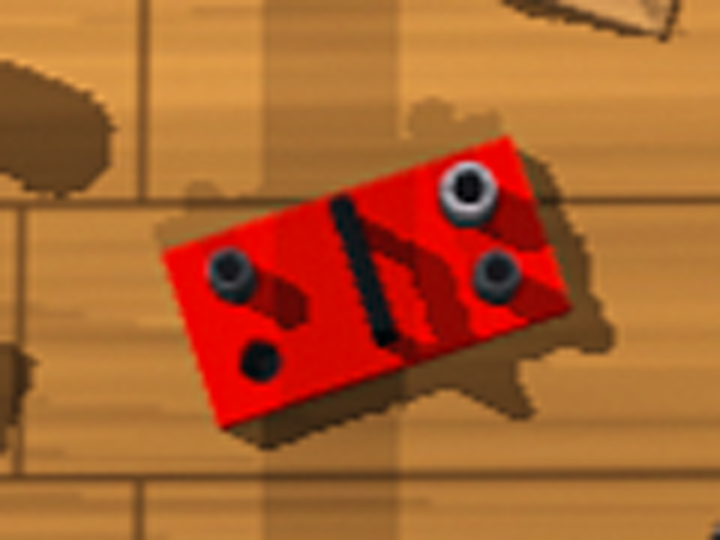

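The wide socket stands fully down in its nest, at the same height as its neighbour, and the tray hasn't moved. The slim socket is next.

```bash
python3 - <<'E'
from h import *
S=[.6235,-.2202]
center_pick(S)
line_to([*S,.18],max_speed=.35); st("lift")
N=nest([.5553,.0569,.325],(-.028,.08)); print(N)
line_to([*N,.17],max_speed=.4); line_to([*N,.08],max_speed=.25); sleep(.15); st("hover")
for n in("scene","top"):
    im=capture(n); x,y=proj(n,[[*N,.05]])[0].astype(int)
    vis=cv2.resize(im[y-45:y+45,x-60:x+60,::-1],None,fx=6,fy=6,interpolation=cv2.INTER_CUBIC)
    for z,r,col in((.03,.014,(0,255,0)),(.051,.012,(255,255,0)),(.111,.012,(255,255,0))):
        pts=proj(n,[[N[0]+r*np.cos(t),N[1]+r*np.sin(t),z] for t in np.linspace(0,6.28,40)])
        cv2.polylines(vis,[np.int32((pts-[x-60,y-45]+.5)*6)],True,col,1)
    cv2.imwrite(f"pics/h2_{n}.png",vis)
E
```

```text
down 22.95 [ 0.6248 -0.2205  0.0164] gw 1.0006 F [-0.2   0.35  0.81]
c1 24.02 [ 0.6232 -0.2202  0.0149] gw 0.2572 F [-1.48  0.86 -0.7 ]
rot 26.93 [ 0.6235 -0.2202  0.015 ] gw 0.9957 F [-0.91 -0.03  0.72]
c2 28.0 [ 0.6235 -0.2202  0.015 ] gw 0.2602 F [-0.38  0.15 -0.09]
c3 30.56 [ 0.6235 -0.2202  0.029 ] gw 0.2557 F [-0.01  0.4   0.25]
lift 31.14 [ 0.6233 -0.22    0.1807] gw 0.2533 F [-0.08  0.27 -0.73]
[0.50322108 0.12377141]
hover 32.86 [0.505  0.1232 0.0818] gw 0.2495 F [ 0.75 -0.02 -1.79]
```

View pics/h2_scene.png

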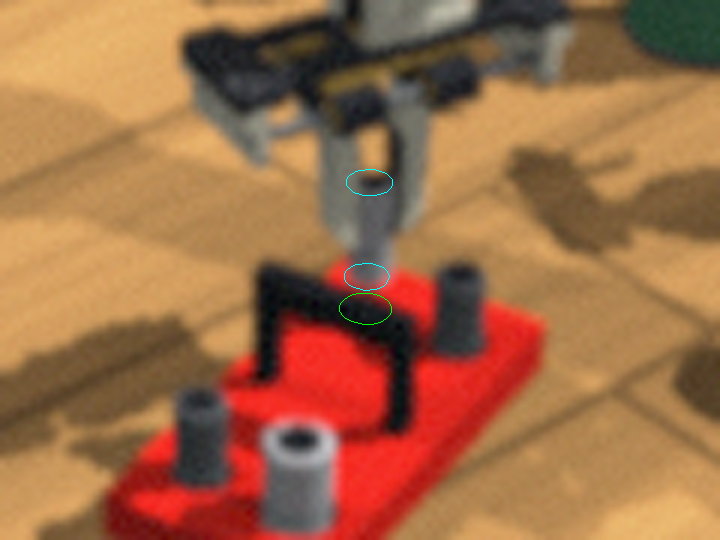

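The slim socket is held upright over the slim nest, but the grip bar hides the nest from the scene camera. I'll insert by feel.

```bash
python3 - <<'E'
from h import *
N=nest([.5553,.0569,.325],(-.028,.08))
print(search(N,[(0,0),(-1.5,-1.5)],f=8)); print(search)
E
```

```text
try 0,0 True 33.69 [0.5028 0.1238 0.0558] gw 0.2477 F [-0.39 -0.06 -0.54]
try -1.5,-1.5 True 34.45 [0.5014 0.1223 0.0426] gw 0.2521 F [-1.86  0.13  3.3 ]
[np.float64(0.5017210767918252), np.float64(0.12227141210918922)]
<function search at 0x7fed49de6fc0>
```

```bash
python3 - <<'E'
from h import *
open_gripper(); st("open"); p=observe()["tool_pos"]; line_to([p[0],p[1],.2],max_speed=.3)
move_to([.554,.057,.2],QB); st("over"); 
from itertools import product
for n in("scene","top"):
    im=capture(n); x,y=proj(n,[[.557,.057,.05]])[0].astype(int)
    cv2.imwrite(f"pics/p2_{n}.png",cv2.resize(im[y-45:y+45,x-60:x+60,::-1],None,fx=6,fy=6,interpolation=cv2.INTER_CUBIC))
    if n=="scene":
        print(fit_tray(n,im,[.555,.057,.325]))
        for k in("large_socket","small_socket","grip_bar","tray"):
            for d in place_of(n,k)[:2]: print(n,k,round(d["confidence"],2),np.round(w(n,d["location"]),4))
E
```

```text
open 35.64 [0.5011 0.1224 0.0427] gw 1.0017 F [ 0.95 -0.17  0.63]
over 36.93 [0.5525 0.0575 0.1979] gw 0.9982 F [ 0.93 -0.22  0.15]
(array([0.55182556, 0.05898268, 0.33340381]), np.float64(0.47300212545570064), 127)
scene small_socket 0.42 [0.5046 0.1232 0.0132]
scene small_socket 0.16 [ 0.5556 -0.0274  0.012 ]
scene grip_bar 0.94 [0.5586 0.0602 0.0865]
scene grip_bar 0.7 [0.5051 0.1227 0.0097]
scene tray 0.69 [ 0.5552  0.0564 -0.0018]
scene tray 0.58 [0.5691 0.4605 0.0013]
```

View pics/p2_scene.png

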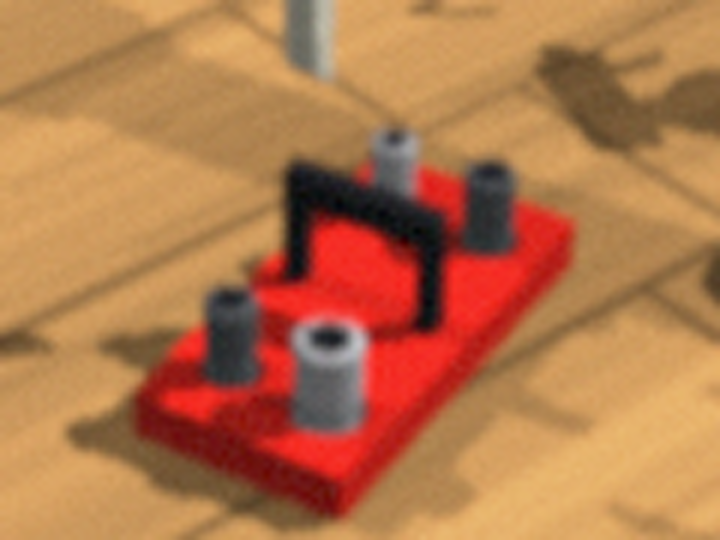

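Both loose sockets stand in their nests: slim at (395,165), wide at (330,380). The open gripper is over the bar. I'll grip it now.

```bash
python3 - <<'E'
from h import *
P=[.5545,.0568]
line_to([*P,.12],max_speed=.2); print(line_to([*P,.0755],max_speed=.1,max_force=10)); st("at bar")
clamp(60); st("clamped")
line_to([*P,.09],max_speed=.04); sleep(.2); s=st("up15"); print(s["moment"])
n="scene"; im=capture(n); x,y=proj(n,[[.557,.057,.05]])[0].astype(int)
cv2.imwrite("pics/g1.png",cv2.resize(im[y-45:y+45,x-60:x+60,::-1],None,fx=6,fy=6,interpolation=cv2.INTER_CUBIC))
E
```

```text
False
at bar 38.38 [0.5552 0.0568 0.0762] gw 0.9968 F [-0.58 -0.   -0.85]
clamped 39.56 [0.5543 0.0573 0.0755] gw 0.167 F [-0.38  1.34  0.72]
up15 40.27 [0.5542 0.0568 0.0897] gw 0.1661 F [-0.02 -0.11 -7.08]
[0.02577847 0.05132589 0.04270382]
```

View pics/g1.png

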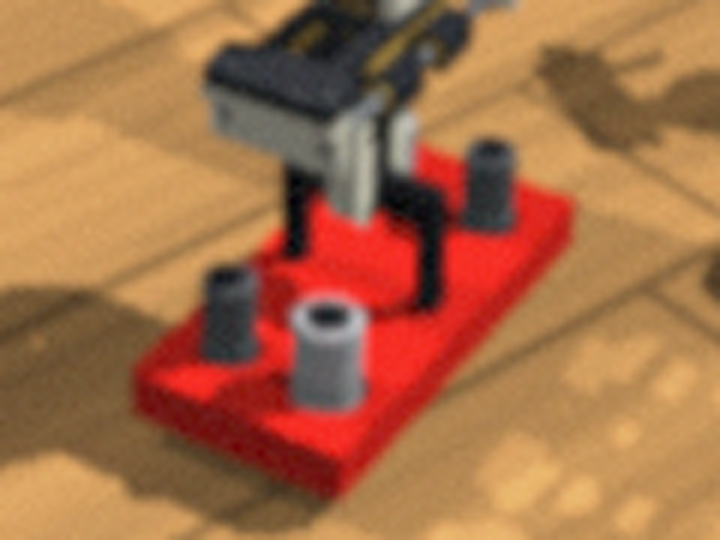

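The tray is up about 15 mm and level, and the grip carries about 7 N. I'll lift the rest of the way.

```bash
python3 - <<'E'
from h import *
P=[.5545,.0568]
line_to([*P,.215],max_speed=.06); sleep(1.0); s=st("top"); print(s["moment"],s["joint_velocities"].round(4))
n="scene"; im=capture(n); x,y=proj(n,[[.5545,.057,.18]])[0].astype(int)
v=[.554,.057,.325]; vis=cv2.resize(im[y-50:y+50,x-60:x+60,::-1],None,fx=6,fy=6,interpolation=cv2.INTER_CUBIC)
for cx,cy,r,z in((.028,-.08,.017,.074),(-.028,.08,.012,.074),(-.028,-.08,.014,.074),(.028,.08,.014,.074)):
    c=nest(v,(cx,cy)); pts=proj(n,[[c[0]+r*np.cos(t),c[1]+r*np.sin(t),z+.1395] for t in np.linspace(0,6.28,40)])
    cv2.polylines(vis,[np.int32((pts-[x-60,y-50]+.5)*6)],True,(255,255,0),1)
pts=proj(n,[[*nest(v,a),.1695] for a in((-.06,-.12),(.06,-.12),(.06,.12),(-.06,.12))])
cv2.polylines(vis,[np.int32((pts-[x-60,y-50]+.5)*6)],True,(0,255,0),1)
cv2.imwrite("pics/g2.png",vis)
E
```

```text
top 43.56 [0.5545 0.0568 0.215 ] gw 0.1652 F [-0.07 -0.56 -6.82]
[-0.01579781 -0.02045428 -0.02914872] [ 0.0009  0.0002 -0.0012  0.0012 -0.0003  0.0002  0.    ]
```

View pics/g2.png

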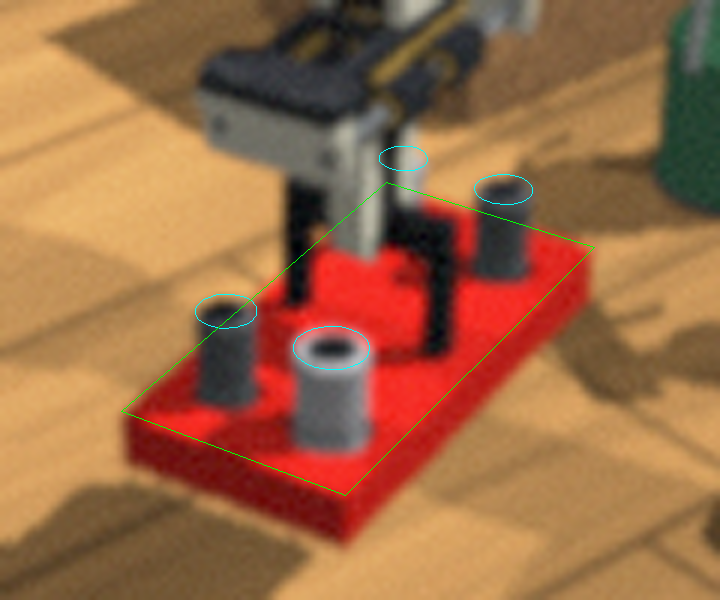

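The tray outline and three of the sockets match the level prediction at 0.14 m. The slim socket is hidden behind the fingers here, so I'll check it in the top view.

```bash
python3 - <<'E'
from h import *
n="top"; im=capture(n); x,y=proj(n,[[.5545,.057,.18]])[0].astype(int)
cv2.imwrite("pics/g3.png",cv2.resize(im[y-50:y+50,x-60:x+60,::-1],None,fx=6,fy=6,interpolation=cv2.INTER_CUBIC))
print((proj(n,[[*nest([.554,.057,.325],(-.028,.08)),.2135]])[0]-[x-60,y-50]+.5)*6); st("")
E
```

```text
[247.4052621  386.67492295]
 43.66 [0.5545 0.0568 0.215 ] gw 0.1685 F [-0.59 -0.38 -7.  ]
```

View pics/g3.png

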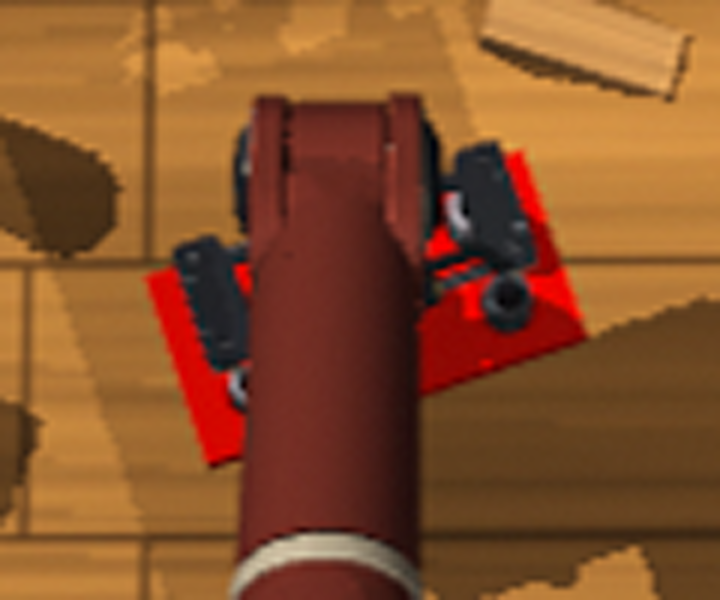

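The bright rim of the slim socket shows at (240,387), where it should be. I'll hand in.

```bash
python3 - <<'E'
from h import *
print(finish_job())
E
```

```text
the job is handed in; nothing more can be done
None
```

Both loose sockets are in their matching nests. I handed the job in at 43.7 s with the tray held still by its bar at a 60 N grip setting, about 0.14 m above the shelf. `finish_job()` gives no verdict, so success is judged only from my own checks.

- **Insertion:** Each socket caught on the rim at the first try. Moving the target 2 to 2.5 mm, mainly toward -x, let both go down to floor height. The two cameras' estimates of the tray position differed by about 4 mm in x; the sockets went in between the two.
- **Last checks:** The tray outline and three socket tops lined up with the predicted level pose. The wrist carried a steady 7 N or so, which fits a fully loaded tray, and the joints were practically still.
- **Not fully seen:** The gripper hid most of the slim socket in the final pictures. Only the edge of its rim showed in the top view, where it should be, but it was plainly in its nest before the grip. I saw no contact with the bystanders, but did not measure their positions again at the end.

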